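Walk the sticky case cover shut and bolt it

ROBOT

A 7-joint arm with a two-finger parallel gripper is mounted at the origin on the work surface. World frame = base frame: x ahead of the robot, y to its left, z up, the work surface at z = 0. Lengths are in m, angles in rad, forces in N, time in s.
With the tool pointing down it reaches from about 0.4 to 0.85 m from the base axis. Payload 10.4 kg.
Tool frame: the origin (TCP) lies midway between the tips of the shut fingers; the grasp point (between the pads) lies 19 mm behind it; y points along the fingers, x is the direction in which the jaws open and shut, and the axes are right-handed (so a half turn about y gives the same grasp; the last joint's range is limited). The gripper opens to 87 mm and grips with 3 to 60 N. Pads are 19 mm wide; open, the fingers measure 117 mm over their backs; the gripper's body (75 mm by 190 mm) begins 51 mm behind the grasp point.
Start: joints at [1.19, 0.332, -0.065, 1.46, 0.022, 1.35, -0.088], TCP at [0.219, -0.585, 0.223] pointing down, gripper open.
Joint ranges: [-2.6, 2.6], [-0.5, 2.12], [-1.47, 1.34], [0.16, 2.42], [-1.27, 4.41], [0.06, 2.06], [-2.6, 2.6]. Speed limits (rad/s): [2.22, 2.22, 2.79, 2.79, 3.14, 3.14, 3.14].

INTERFACE

Orientations are given as a unit quaternion [x, y, z, w].
In Python, from bench import r gives the robot as it stands. The module is installed in compiled form; this text tells all that it offers.
- The arm moves only by the tool arm_command, never from a script. Its argument "deltas" is one flat list of numbers, 6 for each row, row after row: the shift along the tool's x, y, z in m, then the turn, a rotation vector about the tool's x, y, z in degrees. In form: [tx, ty, tz, ax, ay, az, tx, ty, tz, ax, ay, az, ...]. A call has 1 to 8 rows; each row is the pose to reach, as a shift and turn from the pose commanded when the call began, along the tool's axes at that moment; what a row does not reach only later rows make up. A row lasts 1/8 s, in which the tool goes at most 62.5 mm and 10.7 degrees, less where a joint would pass 70% of its speed; a pose out of reach is approached as far as the arm can. A call with a gripper value outside its range is refused whole. "hand" is the opening, from 0 (shut) to 1 (fully open), set as the call begins (left out, the last holds). The fingers move at their own pace and stop on an object; "grip_force" is the grip in N (left out, the last holds). Time passes only in rows, so rows that repeat a pose let the fingers close. It gives the time, the measured TCP pose, the force and the opening at its end, in the units of the state.
- r.read_state(): the state, without advancing time (a new reading comes with each control period).
- r.camera(name): name is "scene" or "top" or "wrist"; returns a dict with "image" (420x560x3 uint8, red, green, blue), "intrinsics" (3x3 intrinsics, pixels), "world_from_camera" (4x4, takes a point from camera to world coordinates); the wrist camera has in their place "hand_eye" (4x4, takes a point from camera to tool coordinates, whose origin is the TCP and whose axes are the tool frame's). Camera axes: x right, y down, z forward; pixel columns grow to the right and rows downward; lengths in m; the calibration is good to about 2 mm. A picture is of the moment at which its call begins: read the wrist's pose just before it. There is no depth.
- r.close_job(): hands the job in, once; it reports no verdict.
Trained networks look in a picture, given as the dict that the camera call returned (one of the last four; its "shot" number tells which), for a name from the list of things; names that differ only in an ending like _2 or _b are one class to them, and where a whole thing is asked for, a point or a joint stands for the part that bears it (a point fixed in the world has none). Each returns a list of dicts, best first, with "conf" (0 to 1); they miss things now and then, are a little off and sometimes report something else, mostly with a low value. They report only what shows in the picture. A call takes as long as a camera call.
- r.boxes_of(picture, query): "centre" ([row, column] in pixels, amid what is visible of it).
- r.regions_of(picture, query): "region" (420x560 bool, what is visible of it) and "centre" ([row, column] in pixels, amid what is visible of it).
The state is a dict: "time": time; "joint_positions": joint angles; "joint_vel": joint speeds; "joint_torque": joint torques, N m; "ee_pos": TCP position; "eef_rot": TCP orientation; "ft_force": force on the tool from outside, world axes, zero at the start; "torque": the same for the moment, N m; "width": finger opening in m.
Only numpy, scipy, OpenCV 4.12 (cv2) and the standard library are available. Lean on these libraries where they do the work, as an engineer would, in place of code of your own. Each camera call takes 0.05 s, during which the arm holds its last target.

TASK

Close the flat sample case for dispatch: slide its glazed cover gently away from the robot until it is firmly and squarely home, both ends pressed up to the stops hidden at the far wall, working it along by the knobs at its two ends, because the track is sticky and the cover racks and jams if one end gets ahead. Then push the small bolt fully in behind the left knob so that the cover cannot slide back. Never force a jammed cover, keep off the glass, and leave the other wares as they stand.

Things in the scene. Friction and masses are not known exactly. Their poses are not given: they have to be found in the camera images.
- case: Fixed flat plywood case, 310 (x, from -150 to 160) x 370 (y) x 104 mm high. Origin: on its underside; x points away from the robot along the track, y to the left. A fixed deck (x -150 to 38, |y| under 90, top z = 106) covers its near part. Beside the deck, slots 60 mm wide (|y| 90 to 150) are open from above for the knobs; lips (|y| over 150, top z = 104) hold the cover's ends down. It does not move.
- strip: Dark strip fixed over the far wall, 32 x 300 x 6 mm, x 128 to 160 mm in the case frame; origin: its centre. Two rubber stops are hidden under it, at the left and the right. Fully home, the cover's far edge is under the strip and bears on both stops. They are screwed to a depth that differs each time: home has both knob axes at one x, somewhere from 83 to 95 mm in the case frame; feel for it.
- panel: Loose sliding cover, captive in the track: dark wood frame, glass in its middle, 100 (x) x 320 (y) x 10 mm, about 0.45 kg, top 95 mm above the bench. Origin: centre of its underside. With 3 mm of play at each side it racks by up to 0.06 rad (one knob 15 mm ahead of the other), then jams. Pushing the lagging end frees it and swings it ahead while the other end about stays. Starts 40 to 75 mm short of home.
- knob_left (a point): Left (+y) brass knob of the cover, an upright round post, diameter 16, height 40 mm, top 135 mm above the bench; this point is on its axis, half-way up. It stands 125 mm from the cover's middle, on its centre line. Pushing one end along takes about 2 to 6 N, a little more to start; 25 N on the cover is too much.
- knob_right (a point): The same point of the right (-y) knob, which is alike.
- pane: The glass pane in the cover, 60 x 200 x 4 mm, top 3 mm below the frame's top. Not to be touched. Origin: centre of its underside.
- bolt (a joint): Steel bolt on the left rim of the case: 0 drawn out, 0.037 (m) fully in. Slides towards the case's -y, needs about 2 N, stays where it is left. Its tongue (10 x 10 mm, z 107 to 117, axis at x = 68 in the case frame, tip at y = 152 when drawn out) goes in just behind the left knob when the cover is home; if the left end is not home it strikes the knob.
- bolt_peg (a point): Middle of the bolt's upright push peg: round, diameter 14, foot 117 and top 153 mm above the bench; at x = 68, y = 182 mm in the case frame when drawn out. Push it from its outer (+y) side towards the case's middle. Two keeper blocks (12 mm thick, top 122 mm above the bench) stand 24 mm to each side of it in x.
- votive_a: Glass cup, 52 mm wide, 60 high, standing inside the case. Bystander: leave it alone. Origin: centre of its underside.
- votive_b: Brass cup, 52 mm wide, 55 high, standing inside the case. Bystander: leave it alone. Origin: centre of its underside.
- bowl: Small brass bowl, 90 mm wide, 35 high, on the case's deck. Bystander: leave it alone. Origin: centre of its underside.
- vase_blue: Tall glass vase, 120 mm wide, 168 high, on the left. Bystander: leave it alone. Origin: centre of its underside.
- vase_white: White ceramic vase, 140 mm wide, 180 high, on the right. Bystander: leave it alone. Origin: centre of its underside.
- candlestick: Brass candlestick, 100 mm wide, 150 high. Bystander: leave it alone. Origin: centre of its underside.
- plate: White plate, 140 mm wide. Bystander: leave it alone. Origin: centre of its underside.

How it is judged:
By the outcome, as a careful person would: the job done as asked, in the order asked, and still so for the second after the job is handed in, with the robot touching nothing.
It also fails if it takes over 72 s, if anything falls off the work surface, if the arm or the gripper's body presses on something with over 40 N, if the wrist force passes 120 N, or if a joint passes its speed limit or range.

## Working session

There is one attempt and no reset: what is moved stays moved. The work goes in short steps, Python scripts to look and compute and a tool call to move; the robot and the scene stay as the last step left them, time stands still between calls to the robot, and variables do not carry over. Pictures are saved under pics/ and viewed, and the job is handed in when it is done.

Besides the shell and the picture viewer there is one more tool, called after "Emit:" in YAML: its name, and indented under it one key for each argument. arm_command: Moves the arm, as the interface text tells. Its arguments: {"type":"object","properties":{"deltas":{"type":"array","items":{"type":"number"}},"hand":{"type":"number"},"grip_force":{"type":"number"}},"required":["deltas"]}

```bash
mkdir -p pics; ls; cat > h.py <<'E'
import numpy as np, cv2
from bench import r
from scipy.spatial.transform import Rotation as R
def save(p,n): cv2.imwrite('pics/'+n+'.png', cv2.cvtColor(p['image'],cv2.COLOR_RGB2BGR))
def ray(p,rc):
    K=np.array(p['intrinsics']); T=np.array(p['world_from_camera'])
    d=T[:3,:3]@np.linalg.solve(K,[rc[1],rc[0],1.]); return T[:3,3],d
def atz(p,rc,z):
    o,d=ray(p,rc); return o+d*(z-o[2])/d[2]
def proj(p,X):
    K=np.array(p['intrinsics']); T=np.linalg.inv(np.array(p['world_from_camera']))
    c=T[:3,:3]@np.array(X)+T[:3,3]; u=K@c; return u[1]/u[2],u[0]/u[2]
E
python3 - <<'E'
from h import *
s=r.read_state()
for k,v in s.items(): print(k,np.round(v,4))
for n in ['scene','top','wrist']:
    p=r.camera(n); save(p,n+'0')
    print(n,p['shot'],p['intrinsics'],p.get('world_from_camera',p.get('hand_eye')))
    for q in ['knob_left','bolt_peg','panel','case','strip','bowl']:
        print(q,[(np.round(b['centre'],1).tolist(),round(b['conf'],2)) for b in r.boxes_of(p,q)][:4])
E
```

```text
pics
time 0.0
joint_positions [ 1.1904  0.3329 -0.0647  1.4609  0.0216  1.3499 -0.0885]
joint_vel [-0.0009  0.0002  0.0005  0.0001 -0.0019  0.0016 -0.0011]
joint_torque [-9.00000e-04 -6.23253e+01  2.39000e-02 -3.89894e+01 -6.15000e-02
  3.99000e-02  1.00000e-04]
ee_pos [ 0.2187 -0.5851  0.2217]
eef_rot [-0.5807  0.4035 -0.4026  0.5813]
ft_force [-0.2624 -0.3626  0.7189]
torque [0.0281 0.0331 0.048 ]
width 0.087
scene 1 [[381.98139592   0.         278.38051213]
 [  0.         381.98139592 203.98076978]
 [  0.           0.           1.        ]] [[ 0.78183509  0.39314729 -0.48391021  1.04948842]
 [ 0.6233932  -0.50626223  0.59588545 -0.60035182]
 [-0.01071471 -0.76755049 -0.64089893  0.73760213]
 [ 0.          0.          0.          1.        ]]
knob_left [([220.8, 253.5], 0.68)]
bolt_peg [([179.4, 307.7], 0.61)]
panel [([221.7, 250.0], 0.66)]
case [([222.0, 236.6], 0.71), ([217.3, 249.4], 0.54)]
strip [([235.7, 277.1], 0.84)]
bowl [([185.3, 222.0], 0.55), ([221.7, 252.6], 0.3)]
top 2 [[536.45194611   0.         275.74130206]
 [  0.         536.45194611 201.51070612]
 [  0.           
[... 232 characters left out ...]
nob_left [([202.3, 298.1], 0.88)]
bolt_peg [([191.6, 240.7], 0.63), ([201.1, 298.7], 0.37)]
panel [([203.6, 293.3], 0.57)]
case [([223.2, 294.3], 0.66), ([237.3, 137.0], 0.49)]
strip [([168.6, 295.8], 0.88)]
bowl [([243.2, 300.0], 0.78)]
wrist 3 [[326.01441158   0.         280.566489  ]
 [  0.         326.01441158 209.63726742]
 [  0.           0.           1.        ]] [[ 9.99999111e-01  1.25366263e-03  4.54037754e-04  3.93273464e-04]
 [-9.63232145e-05 -2.71710488e-01  9.62379032e-01 -1.62781719e-01]
 [ 1.32986545e-03 -9.62378220e-01 -2.71710126e-01  7.36888522e-02]
 [ 0.00000000e+00  0.00000000e+00  0.00000000e+00  1.00000000e+00]]
knob_left []
bolt_peg []
panel []
case []
strip []
bowl []
```

View images.

View pics/scene0.png

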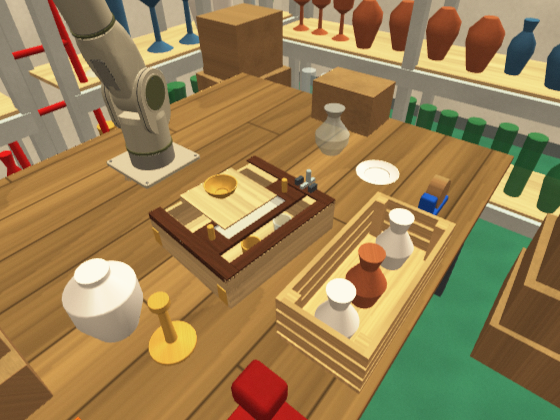

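View pics/top0.png

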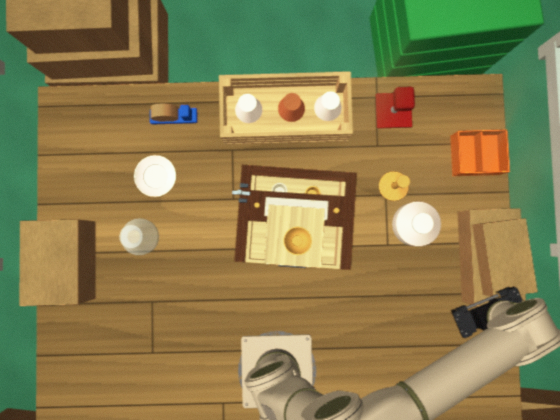

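```bash
python3 - <<'E'
import cv2
a=cv2.imread('pics/top0.png')[140:300,200:400]
cv2.imwrite('pics/top0z.png',cv2.resize(a,(800,640),interpolation=cv2.INTER_CUBIC)[:600])
a=cv2.imread('pics/scene0.png')[140:290,150:350]
cv2.imwrite('pics/scene0z.png',cv2.resize(a,(800,600),interpolation=cv2.INTER_CUBIC))
E
```

```text
(no output)
```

View pics/top0z.png

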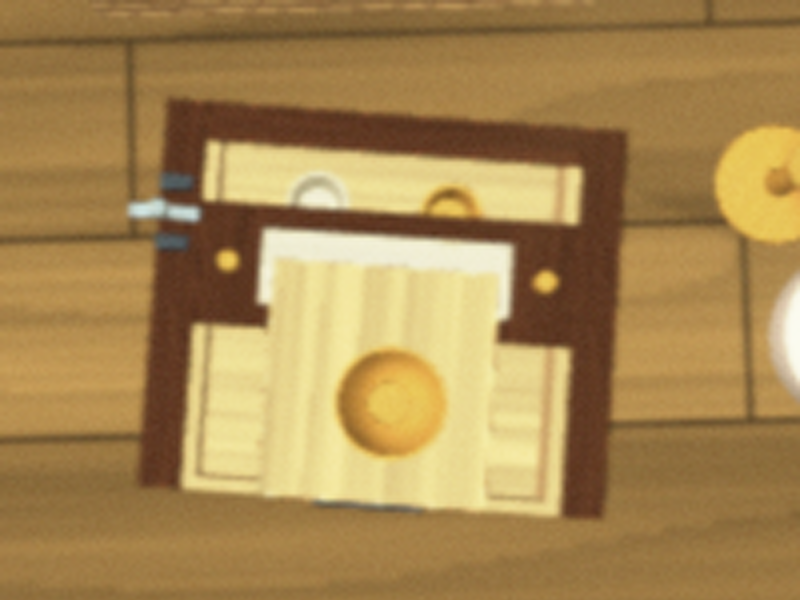

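View pics/scene0z.png

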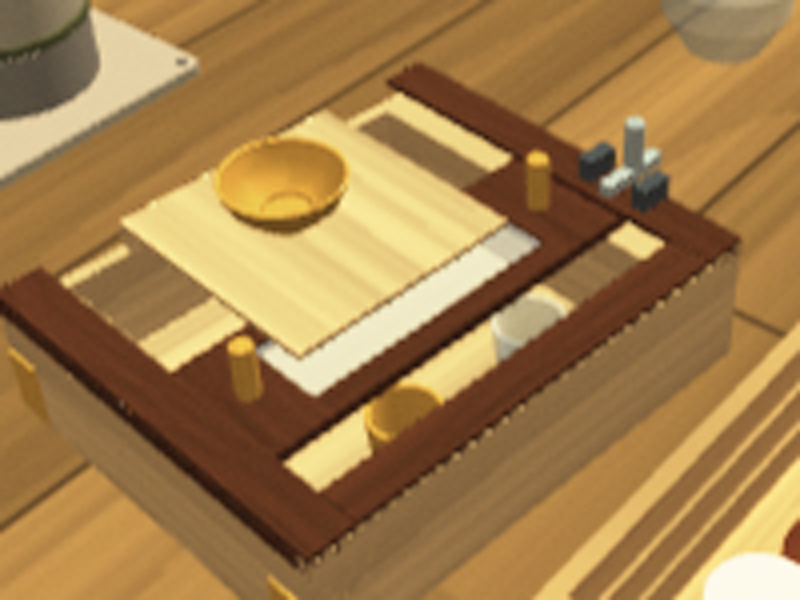

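```bash
python3 - <<'E'
from h import *
pt=r.camera('top'); ps=r.camera('scene')
T=lambda u,v:(140+v/4,200+u/4)
S=lambda u,v:(140+v/4,150+u/4)
cs={}
for n,uv in dict(FL=(170,100),FR=(628,130),NL=(140,485),NR=(603,518)).items():
    cs[n]=atz(pt,T(*uv),.104); print(n,cs[n].round(4))
far=cs['FL']-cs['FR'];near=cs['NL']-cs['NR'];L=cs['FL']-cs['NL'];Rr=cs['FR']-cs['NR']
for v in (far,near): print(np.linalg.norm(v),np.degrees(np.arctan2(-v[0],v[1])))
for v in (L,Rr): print(np.linalg.norm(v),np.degrees(np.arctan2(v[1],v[0])))
# fit 
model=dict(FL=(.16,.185),FR=(.16,-.185),NL=(-.15,.185),NR=(-.15,-.185))
def fit(A,B):
    A=np.array(A);B=np.array(B);a=A-A.mean(0);b=B-B.mean(0)
    th=np.arctan2((a[:,0]*b[:,1]-a[:,1]*b[:,0]).sum(),(a*b).sum()); c,s=np.cos(th),np.sin(th);M=np.array([[c,-s],[s,c]])
    t=B.mean(0)-M@A.mean(0); return th,t,M,B-(A@M.T+t)
th,t,M,res=fit([model[k] for k in cs],[cs[k][:2] for k in cs])
print('top fit',np.degrees(th),t,res.round(4))
for n,uv,z in (('kl',(228,257),.135),('kr',(545,279),.135),('peg',(150,208),.153)):
    w=atz(pt,T(*uv),z); print(n,w.round(4),'case',(M.T@(w[:2]-t)).round(4))
ss={}
for n,uv in dict(FL=(740,240),FR=(303,562),NR=(0,290),NL=(408,66)).items():
    ss[n]=atz(ps,S(*uv),.104); print(n,ss[n].round(4))
th2,t2,M2,res2=fit([model[k] for k in ss],[ss[k][:2] for k in ss])
print('scene fit',np.degrees(th2),t2,res2.round(4))
for n,uv,z in (('kl',(538,157),.135),('kr',(242,344),.135),('peg',(635,122),.153)):
    w=atz(ps,S(*uv),z); print(n,w.round(4),'case',(M2.T@(w[:2]-t2)).round(4))
E
```

```text
FL [0.6706 0.0918 0.104 ]
FR [ 0.6368 -0.2735  0.104 ]
NL [0.3647 0.122  0.104 ]
NR [ 0.3296 -0.2427  0.104 ]
0.3668828649844228 -5.28124755698703
0.3663817980532733 -5.4907187309360515
0.3074252869553522 -5.631404020240695
0.3087682112175768 -5.7233168558064875
top fit -5.506370901457133 [ 0.49545947 -0.07511015] [[-0.0019 -0.0019]
 [-0.0001  0.0011]
 [ 0.0008 -0.0014]
 [ 0.0012  0.0022]]
kl [0.5414 0.047  0.135 ] case [0.034 0.126]
kr [ 0.5178 -0.2     0.135 ] case [ 0.0342 -0.1221]
peg [0.5798 0.1059 0.153 ] case [0.0666 0.1883]
FL [0.6779 0.0922 0.104 ]
FR [ 0.6398 -0.274   0.104 ]
NR [ 0.335  -0.2372  0.104 ]
NL [0.367  0.1158 0.104 ]
scene fit -5.578681653007925 [ 0.49995916 -0.07528713] [[ 0.0007 -0.001 ]
 [-0.0014  0.001 ]
 [ 0.0024  0.0076]
 [-0.0016 -0.0076]]
kl [0.5432 0.0504 0.135 ] case [0.0308 0.1293]
kr [ 0.5201 -0.1982  0.135 ] case [ 0.032  -0.1204]
peg [0.5852 0.1016 0.153 ] case [0.0677 0.1844]
```

```bash
cat >> h.py <<'E'
TH=np.radians(-5.54); C0=np.array([.497,-.0752])
Mc=np.array([[np.cos(TH),-np.sin(TH)],[np.sin(TH),np.cos(TH)]])
def cw(x,y,z): return np.r_[C0+Mc@np.array([x,y]),z]   # case->world
def wc(w): return np.r_[Mc.T@(np.array(w[:2])-C0),w[2]]
def st():
    s=r.read_state(); q=R.from_quat(s['eef_rot'])
    print('t %.2f'%s['time'],'case',(wc(s['ee_pos'])*1000).round(1),'w',np.round(s['ee_pos'],4),'F',np.round(np.r_[Mc.T@np.array(s['ft_force'][:2]),s['ft_force'][2]],2),'wid',round(s['width'],4))
    A=q.as_matrix(); print('toolx',A[:,0].round(3),'tooly',A[:,1].round(3),'toolz',A[:,2].round(3),'J',np.round(s['joint_positions'],2))
    return s,q
def rel(s,q,target):  # tool-frame shift to world target
    return q.inv().apply(np.array(target)-np.array(s['ee_pos']))
E
python3 - <<'E'
from h import *
s,q=st()
A=q.as_matrix()
# candidate: tooly down, toolz dir options
for name,xx in (('x=+casex',(1,0)),('x=-casex',(-1,0)),('x=+casey',(0,1)),('x=-casey',(0,-1))):
    X=np.r_[Mc@np.array(xx,float),0];Y=np.array([0,0,-1.]);Z=np.cross(X,Y)
    G=R.from_matrix(np.c_[X,Y,Z]); print(name,'rot',np.degrees((q.inv()*G).as_rotvec()).round(1))
print(rel(s,q,cw(-.01,-.125,.25)),rel(s,q,[*s['ee_pos'][:2],.26]))
pt=r.camera('top')
for n,z in (('vase_white',.1),('vase_blue',.1),('candlestick',.1),('bowl',.13)):
    for b in r.boxes_of(pt,n)[:2]: w=atz(pt,b['centre'],z); print(n,round(b['conf'],2),w.round(3),wc(w).round(3))
E
```

```text
t 1.15 case [-227.6 -534.7  222.6] w [ 0.2189 -0.5854  0.2226] F [1.02 0.34 0.64] wid 0.0872
toolx [ 0.35  -0.937  0.   ] tooly [ 0. -0. -1.] toolz [ 0.937  0.35  -0.   ] J [ 1.19  0.33 -0.06  1.46  0.02  1.35 -0.09]
x=+casex rot [  0. -64.   0.]
x=-casex rot [ -0. 116.   0.]
x=+casey rot [   0. -154.    0.]
x=-casey rot [-0. 26.  0.]
[-0.27260522 -0.02744484  0.37533227] [ 2.92258725e-06 -3.74234162e-02 -1.35112983e-08]
vase_white 0.71 [ 0.479 -0.459  0.1  ] [ 0.019 -0.384  0.1  ]
vase_blue 0.58 [0.437 0.427 0.1  ] [-0.108  0.494  0.1  ]
candlestick 0.68 [ 0.596 -0.399  0.1  ] [ 0.13  -0.312  0.1  ]
bowl 0.83 [ 0.412 -0.084  0.13 ] [-0.084 -0.017  0.13 ]
bowl 0.4 [ 0.545 -0.074  0.13 ] [0.048 0.006 0.13 ]
```

Emit:
arm_command:
  deltas: [-0.02,-0.03,0.03,0,5,0,-0.06,-0.03,0.08,0,10,0,-0.1,-0.03,0.135,0,15,0,-0.14,-0.03,0.19,0,20,0,-0.18,-0.03,0.245,0,26,0,-0.22,-0.03,0.3,0,26,0,-0.25,-0.03,0.345,0,26,0,-0.273,-0.027,0.375,0,26,0]
  hand: 0
  grip_force: 10

```text
time: 2.4
ee_pos: [0.4758, -0.1961, 0.25]
eef_rot: [0.476, -0.523, 0.524, -0.476]
ft_force: [0.1, -0.1, 0.4]
width: 0.0156
```

```bash
python3 - <<'E'
from h import *
s,q=st()
print(rel(s,q,cw(-.005,-.125,.2)))
p=r.camera('wrist'); save(p,'w1')
p=r.camera('top'); save(p,'t1')
E
```

```text
t 2.40 case [  -9.4 -122.4  250. ] w [ 0.4758 -0.1961  0.25  ] F [ 0.11 -0.08  0.4 ] wid 0.0156
toolx [-0.095 -0.995  0.   ] tooly [ 0.001 -0.    -1.   ] toolz [ 0.995 -0.095  0.001] J [ 0.67  0.1  -0.39  1.69  0.04  1.36 -1.39]
[0.00256813 0.05002317 0.00436757]
```

View pics/w1.png

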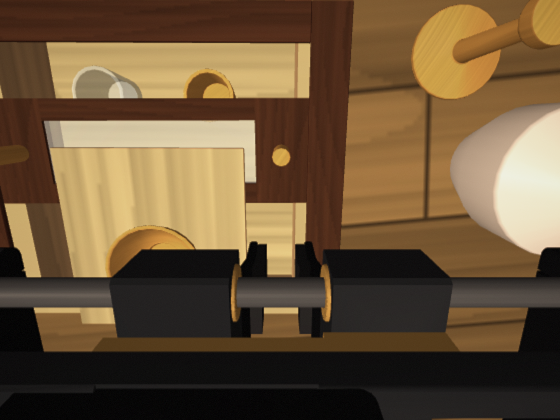

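```bash
cat >> h.py <<'E'
def wristp(p,s):
    T=np.eye(4);T[:3,:3]=R.from_quat(s['eef_rot']).as_matrix();T[:3,3]=s['ee_pos']
    p=dict(p); p['world_from_camera']=T@np.array(p['hand_eye']); return p
E
python3 - <<'E'
from h import *
s=r.read_state(); p=wristp(r.camera('wrist'),s)
f=lambda rc,z:(wc(atz(p,rc,z))*1000).round(1)
print('knobR top',f((155,281),.135))
print('deck far edge',f((148,60),.106),f((148,240),.106),'deck right edge',f((180,245),.106))
print('lip inner? ',f((60,310),.104),'outer right',f((60,352),.104),f((240,338),.104))
print('panel near edge',f((203,280),.095),'far',f((98,280),.095))
print('far opening edge', f((42,150),.104))
E
```

```text
knobR top [  35.4 -118.6  135. ]
deck far edge [ 36.4  86.5 106. ] [ 38.3 -80.6 106. ] deck right edge [  8.3 -84.7 106. ]
lip inner?  [ 114.4 -143.   104. ] outer right [ 114.8 -179.5  104. ] [ -52.4 -177.2  104. ]
panel near edge [ -16.8 -118.2   95. ] far [  83.2 -117.2   95. ]
far opening edge [127.1  -5.  104. ]
```

```bash
sed -i 's/^def cw/C0=C0+Mc@np.array([0,.004])\ndef cw/' h.py; python3 - <<'E'
from h import *
s,q=st()
print(rel(s,q,cw(0,-.125,.111)))
E
```

```text
t 2.55 case [  -9.5 -125.8  249.6] w [ 0.4758 -0.1955  0.2496] F [-0.41 -1.17  0.3 ] wid 0.0044
toolx [-0.09  -0.996 -0.001] tooly [ 0.     0.001 -1.   ] toolz [ 0.996 -0.09   0.   ] J [ 0.66  0.1  -0.39  1.69  0.04  1.36 -1.39]
[-0.00063134  0.13856718  0.00945255]
```

Emit:
arm_command:
  deltas: [0,0.05,0.005,0,0,0,0,0.1,0.01,0,0,0,0,0.138,0.014,0,0,0,0,0.138,0.014,0,0,0,0,0.138,0.017,0,0,0,0,0.138,0.02,0,0,0]

```text
time: 3.3
ee_pos: [0.4956, -0.2011, 0.1136]
eef_rot: [0.475, -0.522, 0.525, -0.476]
ft_force: [-0.6, -0.5, 0.4]
width: 0.0003
```

```bash
python3 - <<'E'
from h import *
s,q=st()
p=r.camera('wrist'); save(p,'w2')
E
```

```text
t 3.30 case [  10.8 -129.4  113.6] w [ 0.4956 -0.2011  0.1136] F [-0.53 -0.55  0.41] wid 0.0003
toolx [-0.096 -0.995  0.001] tooly [ 0.003 -0.002 -1.   ] toolz [ 0.995 -0.096  0.003] J [ 0.64  0.25 -0.38  1.82  0.11  1.09 -1.45]
```

View pics/w2.png

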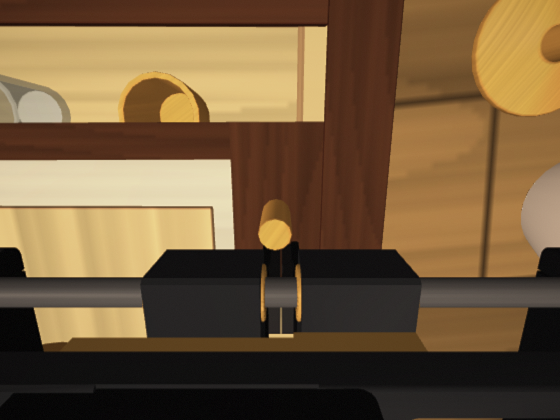

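Emit:
arm_command:
  deltas: [-0.004,0,0.0,0,0,0,-0.004,0,0.001,0,0,0,-0.004,0,0.002,0,0,0,-0.004,0,0.003,0,0,0,-0.004,0,0.004,0,0,0,-0.004,0,0.005,0,0,0,-0.004,0,0.006,0,0,0]

```text
time: 4.22
ee_pos: [0.5004, -0.1969, 0.1114]
eef_rot: [-0.476, 0.524, -0.523, 0.475]
ft_force: [-3.2, 0.7, 1.6]
width: 0.0006
```

```bash
cat >> h.py <<'E'
def knobs():
    pt=r.camera('top')
    for b in r.boxes_of(pt,'knob_left')[:4]:
        print('top',round(b['conf'],2),np.round(b['centre'],1),(wc(atz(pt,b['centre'],.135))*1000).round(1))
    return pt
E
python3 - <<'E'
from h import *
s,q=st()
E
```

```text
t 4.22 case [  15.1 -124.8  111.4] w [ 0.5004 -0.1969  0.1114] F [-3.21  0.41  1.56] wid 0.0006
toolx [-0.096 -0.995 -0.   ] tooly [-0.001  0.    -1.   ] toolz [ 0.995 -0.096 -0.001] J [ 0.63  0.26 -0.39  1.81  0.11  1.09 -1.46]
```

Emit:
arm_command:
  deltas: [0,0,0.001,0,0,0,0,0,0.002,0,0,0,0,0,0.003,0,0,0,0,0,0.004,0,0,0,0,0,0.005,0,0,0,0,0,0.006,0,0,0]

```text
time: 4.97
ee_pos: [0.5069, -0.1974, 0.1115]
eef_rot: [0.475, -0.523, 0.523, -0.475]
ft_force: [-2.2, -0.4, 0.6]
width: 0.0005
```

```bash
python3 - <<'E'
from h import *
s,q=st()
p=r.camera('wrist'); save(p,'w3'); p=r.camera('scene'); save(p,'s3')
E
```

```text
t 4.97 case [  21.6 -124.7  111.5] w [ 0.5069 -0.1974  0.1115] F [-2.11 -0.65  0.63] wid 0.0005
toolx [-0.096 -0.995  0.   ] tooly [ 0. -0. -1.] toolz [ 0.995 -0.096  0.   ] J [ 0.62  0.27 -0.39  1.79  0.11  1.1  -1.47]
```

View pics/w3.png

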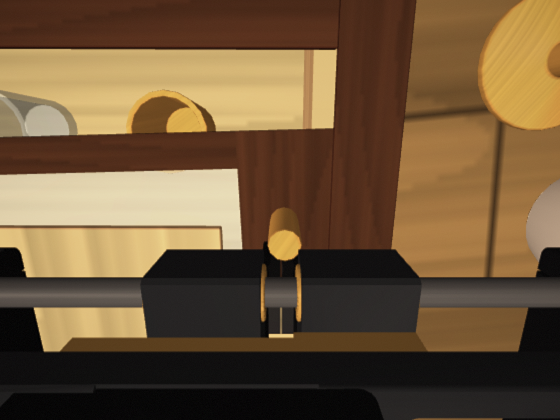

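View pics/s3.png

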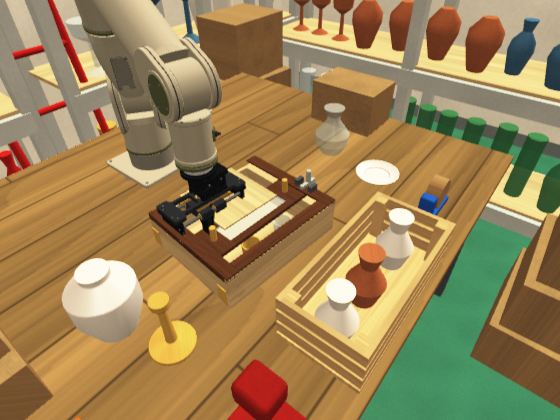

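Emit:
arm_command:
  deltas: [0,-0.01,-0.01,0,0,0,-0.02,-0.06,-0.017,0,0,0,-0.08,-0.06,-0.017,0,0,0,-0.14,-0.06,-0.017,0,0,0,-0.2,-0.06,-0.017,0,0,0,-0.25,-0.05,-0.017,0,0,0,-0.25,0,-0.017,0,0,0,-0.25,0,-0.015,0,0,0]

```text
time: 6.08
ee_pos: [0.5135, 0.0526, 0.1097]
eef_rot: [-0.477, 0.524, -0.522, 0.474]
ft_force: [-0.7, -0.8, 0.8]
width: 0.0005
```

```bash
python3 - <<'E'
from h import *
s,q=st()
p=r.camera('wrist'); save(p,'w4')
E
```

```text
t 6.08 case [  4.1 124.8 109.7] w [0.5135 0.0526 0.1097] F [-0.66 -0.87  0.85] wid 0.0005
toolx [-0.095 -0.995  0.001] tooly [-0.005 -0.001 -1.   ] toolz [ 0.995 -0.095 -0.005] J [ 0.33  0.25 -0.58  1.85  0.15  1.09 -1.97]
```

View pics/w4.png

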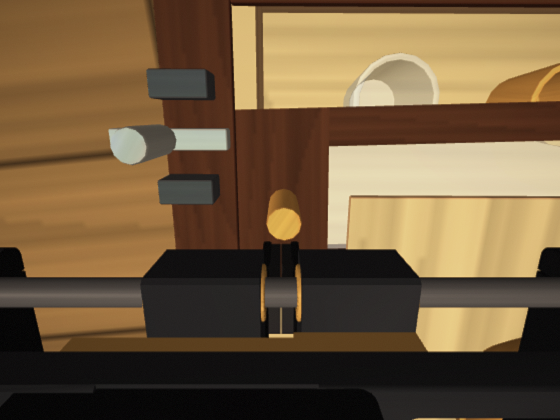

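Emit:
arm_command:
  deltas: [0,0,0.005,0,0,0,0,0,0.009,0,0,0,0,0,0.011,0,0,0,0,0,0.013,0,0,0,0,0,0.015,0,0,0,0,0,0.017,0,0,0,0,0,0.019,0,0,0,0,0,0.021,0,0,0]

```text
time: 7.12
ee_pos: [0.5369, 0.0509, 0.1115]
eef_rot: [-0.475, 0.523, -0.523, 0.476]
ft_force: [-2.5, 0.5, 1.5]
width: 0.0004
```

Emit:
arm_command:
  deltas: [0,0,0.002,0,0,0,0,0,0.004,0,0,0]

```text
time: 7.38
ee_pos: [0.5409, 0.0504, 0.1115]
eef_rot: [0.475, -0.523, 0.523, -0.475]
ft_force: [-3.0, -0.3, 1.4]
width: 0.0007
```

```bash
python3 - <<'E'
from h import *
s,q=st()
p=r.camera('wrist'); save(p,'w5')
E
```

```text
t 7.38 case [ 31.5 125.2 111.5] w [0.5409 0.0504 0.1115] F [-2.93 -0.64  1.36] wid 0.0007
toolx [-0.096 -0.995 -0.   ] tooly [ 0.  0. -1.] toolz [ 0.995 -0.096  0.   ] J [ 0.31  0.3  -0.57  1.79  0.18  1.11 -1.98]
```

View pics/w5.png

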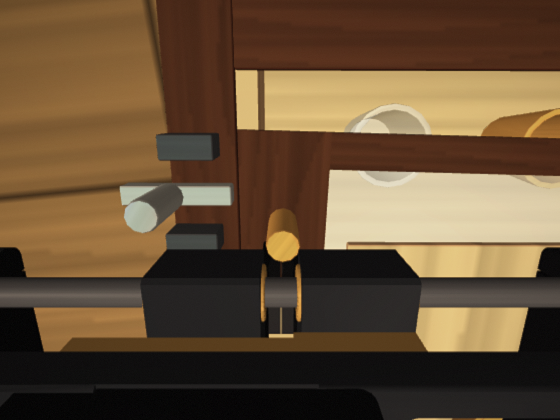

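Emit:
arm_command:
  deltas: [0,-0.01,-0.01,0,0,0,0.02,-0.06,-0.02,0,0,0,0.08,-0.06,-0.022,0,0,0,0.14,-0.06,-0.022,0,0,0,0.2,-0.06,-0.022,0,0,0,0.25,-0.05,-0.022,0,0,0,0.25,0,-0.022,0,0,0,0.25,0,-0.018,0,0,0]

```text
time: 8.43
ee_pos: [0.4965, -0.1962, 0.1095]
eef_rot: [-0.476, 0.525, -0.522, 0.475]
ft_force: [0.2, 0.0, 0.3]
width: 0.0003
```

Emit:
arm_command:
  deltas: [0,0,0.004,0,0,0,0,0,0.006,0,0,0,0,0,0.008,0,0,0,0,0,0.01,0,0,0,0,0,0.012,0,0,0,0,0,0.014,0,0,0,0,0,0.016,0,0,0]

```text
time: 9.3
ee_pos: [0.5146, -0.1984, 0.1115]
eef_rot: [-0.476, 0.524, -0.523, 0.475]
ft_force: [-3.1, -0.2, 2.6]
width: 0.0004
```

```bash
python3 - <<'E'
from h import *
s,q=st()
E
```

```text
t 9.30 case [  29.4 -124.9  111.5] w [ 0.5146 -0.1984  0.1115] F [-3.1  -0.48  2.64] wid 0.0004
toolx [-0.096 -0.995  0.   ] tooly [-0.001 -0.    -1.   ] toolz [ 0.995 -0.096 -0.001] J [ 0.63  0.29 -0.4   1.77  0.13  1.1  -1.48]
```

Right end is following; 10 mm more to lead by about 8 mm.

Emit:
arm_command:
  deltas: [0,0,0.002,0,0,0,0,0,0.004,0,0,0,0,0,0.006,0,0,0,0,0,0.008,0,0,0,0,0,0.009,0,0,0]

```text
time: 9.93
ee_pos: [0.5238, -0.1991, 0.1115]
eef_rot: [-0.475, 0.523, -0.523, 0.475]
ft_force: [-3.3, 0.7, 1.7]
width: 0.0005
```

```bash
python3 - <<'E'
from h import *
s,q=st()
p=r.camera('wrist'); save(p,'w6')
E
```

```text
t 9.93 case [  38.7 -124.7  111.5] w [ 0.5238 -0.1991  0.1115] F [-3.4   0.42  1.69] wid 0.0005
toolx [-0.096 -0.995 -0.   ] tooly [ 0.  0. -1.] toolz [ 0.995 -0.096  0.   ] J [ 0.62  0.31 -0.4   1.75  0.13  1.11 -1.49]
```

View pics/w6.png

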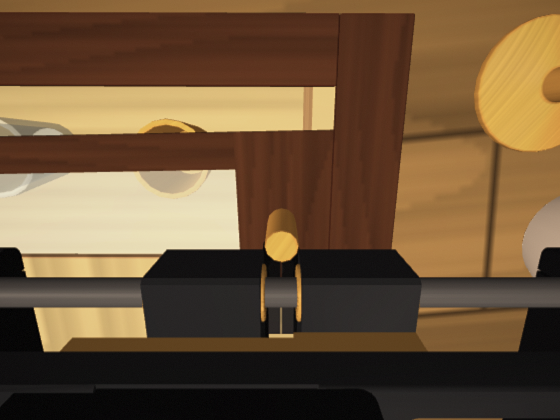

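Emit:
arm_command:
  deltas: [0,-0.01,-0.01,0,0,0,-0.02,-0.06,-0.019,0,0,0,-0.08,-0.06,-0.019,0,0,0,-0.14,-0.06,-0.019,0,0,0,-0.2,-0.06,-0.019,0,0,0,-0.25,-0.05,-0.019,0,0,0,-0.25,0,-0.019,0,0,0,-0.25,0,-0.015,0,0,0]

```text
time: 10.98
ee_pos: [0.5304, 0.051, 0.1096]
eef_rot: [-0.477, 0.524, -0.522, 0.474]
ft_force: [-0.8, -0.0, 0.1]
width: 0.0006
```

Emit:
arm_command:
  deltas: [0,0,0.004,0,0,0,0,0,0.006,0,0,0,0,0,0.008,0,0,0,0,0,0.01,0,0,0,0,0,0.012,0,0,0,0,0,0.014,0,0,0,0,0,0.016,0,0,0]

```text
time: 11.85
ee_pos: [0.5485, 0.0498, 0.1115]
eef_rot: [-0.476, 0.523, -0.523, 0.475]
ft_force: [-3.8, 0.8, 3.2]
width: 0.0006
```

```bash
python3 - <<'E'
from h import *
s,q=st()
E
```

```text
t 11.85 case [ 39.2 125.4 111.5] w [0.5485 0.0498 0.1115] F [-3.88  0.46  3.2 ] wid 0.0006
toolx [-0.096 -0.995  0.   ] tooly [-0. -0. -1.] toolz [ 0.995 -0.096 -0.   ] J [ 0.31  0.32 -0.56  1.77  0.19  1.11 -1.98]
```

Emit:
arm_command:
  deltas: [0,0,0.002,0,0,0,0,0,0.004,0,0,0,0,0,0.006,0,0,0,0,0,0.007,0,0,0,0,0,0.007,0,0,0]

```text
time: 12.48
ee_pos: [0.5558, 0.0489, 0.1115]
eef_rot: [0.475, -0.523, 0.523, -0.475]
ft_force: [-1.9, 0.7, 0.7]
width: 0.0008
```

Emit:
arm_command:
  deltas: [0,-0.01,-0.01,0,0,0,0.02,-0.06,-0.018,0,0,0,0.08,-0.06,-0.018,0,0,0,0.14,-0.06,-0.018,0,0,0,0.2,-0.06,-0.018,0,0,0,0.25,-0.05,-0.018,0,0,0,0.25,0,-0.018,0,0,0,0.25,0,-0.015,0,0,0]

```text
time: 13.48
ee_pos: [0.5143, -0.198, 0.1094]
eef_rot: [-0.476, 0.525, -0.522, 0.474]
ft_force: [0.5, 0.6, -0.2]
width: 0.0005
```

```bash
python3 - <<'E'
from h import *
s,q=st()
E
```

```text
t 13.47 case [  29.1 -124.6  109.4] w [ 0.5143 -0.198   0.1094] F [ 0.46  0.69 -0.15] wid 0.0005
toolx [-0.097 -0.995 -0.002] tooly [-0.005  0.002 -1.   ] toolz [ 0.995 -0.097 -0.005] J [ 0.64  0.3  -0.41  1.77  0.13  1.1  -1.48]
```

Emit:
arm_command:
  deltas: [0,0,0.004,0,0,0,0,0,0.006,0,0,0,0,0,0.008,0,0,0,0,0,0.01,0,0,0,0,0,0.012,0,0,0,0,0,0.014,0,0,0,0,0,0.016,0,0,0]

```text
time: 14.35
ee_pos: [0.5326, -0.2001, 0.1116]
eef_rot: [-0.475, 0.523, -0.523, 0.475]
ft_force: [-2.7, 0.3, 2.6]
width: 0.0004
```

Emit:
arm_command:
  deltas: [0,0,0.002,0,0,0,0,0,0.004,0,0,0,0,0,0.006,0,0,0,0,0,0.007,0,0,0,0,0,0.007,0,0,0]

```text
time: 14.98
ee_pos: [0.5398, -0.2008, 0.1115]
eef_rot: [0.475, -0.523, 0.524, -0.475]
ft_force: [-1.9, -0.5, 1.8]
width: 0.0004
```

```bash
python3 - <<'E'
from h import *
s,q=st()
p=r.camera('wrist'); save(p,'w7')
E
```

```text
t 14.97 case [  54.7 -124.9  111.5] w [ 0.5398 -0.2008  0.1115] F [-1.86 -0.68  1.79] wid 0.0004
toolx [-0.096 -0.995  0.   ] tooly [ 0. -0. -1.] toolz [ 0.995 -0.096  0.   ] J [ 0.62  0.34 -0.41  1.71  0.15  1.12 -1.5 ]
```

View pics/w7.png

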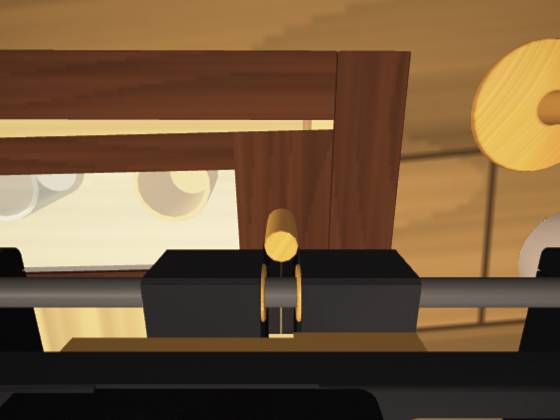

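Emit:
arm_command:
  deltas: [0,-0.01,-0.01,0,0,0,-0.02,-0.06,-0.019,0,0,0,-0.08,-0.06,-0.019,0,0,0,-0.14,-0.06,-0.019,0,0,0,-0.2,-0.06,-0.019,0,0,0,-0.25,-0.05,-0.019,0,0,0,-0.25,0,-0.019,0,0,0,-0.25,0,-0.015,0,0,0]

```text
time: 16.02
ee_pos: [0.5463, 0.0496, 0.1094]
eef_rot: [-0.477, 0.524, -0.522, 0.474]
ft_force: [-0.2, 0.5, 0.4]
width: 0.0006
```

Emit:
arm_command:
  deltas: [0,0,0.004,0,0,0,0,0,0.006,0,0,0,0,0,0.008,0,0,0,0,0,0.01,0,0,0,0,0,0.012,0,0,0,0,0,0.014,0,0,0,0,0,0.016,0,0,0]

```text
time: 16.9
ee_pos: [0.5646, 0.0483, 0.1115]
eef_rot: [-0.476, 0.523, -0.523, 0.475]
ft_force: [-4.5, -0.5, 3.4]
width: 0.0007
```

Emit:
arm_command:
  deltas: [0,0,0.002,0,0,0,0,0,0.004,0,0,0,0,0,0.005,0,0,0,0,0,0.006,0,0,0,0,0,0.006,0,0,0]

```text
time: 17.52
ee_pos: [0.5707, 0.0476, 0.1115]
eef_rot: [0.475, -0.523, 0.523, -0.476]
ft_force: [-2.8, 1.3, 1.0]
width: 0.0008
```

```bash
python3 - <<'E'
from h import *
s,q=st()
p=r.camera('wrist'); save(p,'w8')
E
```

```text
t 17.52 case [ 61.5 125.3 111.5] w [0.5707 0.0476 0.1115] F [-2.92  1.05  0.97] wid 0.0008
toolx [-0.096 -0.995 -0.   ] tooly [ 0. -0. -1.] toolz [ 0.995 -0.096  0.   ] J [ 0.3   0.36 -0.56  1.71  0.21  1.13 -1.98]
```

View pics/w8.png

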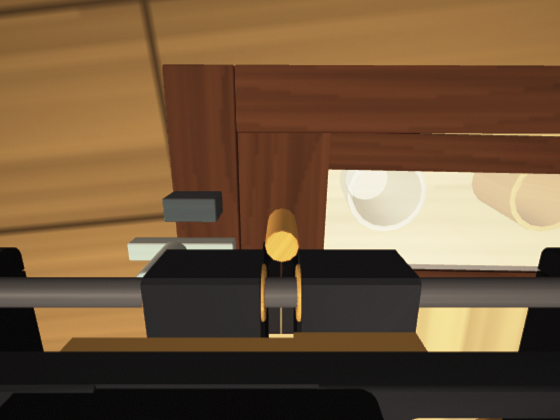

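Emit:
arm_command:
  deltas: [0,-0.01,-0.01,0,0,0,0.02,-0.06,-0.018,0,0,0,0.08,-0.06,-0.018,0,0,0,0.14,-0.06,-0.018,0,0,0,0.2,-0.06,-0.018,0,0,0,0.25,-0.05,-0.018,0,0,0,0.25,0,-0.018,0,0,0,0.25,0,-0.014,0,0,0]

```text
time: 18.58
ee_pos: [0.5302, -0.1996, 0.1093]
eef_rot: [-0.476, 0.525, -0.522, 0.474]
ft_force: [-0.7, 0.6, 0.6]
width: 0.0005
```

Emit:
arm_command:
  deltas: [0,0,0.004,0,0,0,0,0,0.006,0,0,0,0,0,0.008,0,0,0,0,0,0.01,0,0,0,0,0,0.012,0,0,0,0,0,0.014,0,0,0,0,0,0.015,0,0,0,0,0,0.015,0,0,0]

```text
time: 19.58
ee_pos: [0.5477, -0.2015, 0.1115]
eef_rot: [0.475, -0.523, 0.523, -0.475]
ft_force: [-3.3, -0.6, 2.0]
width: 0.0003
```

```bash
python3 - <<'E'
from h import *
s,q=st()
E
```

```text
t 19.57 case [  62.6 -124.8  111.5] w [ 0.5477 -0.2015  0.1115] F [-3.28 -0.89  2.02] wid 0.0003
toolx [-0.096 -0.995  0.   ] tooly [ 0. -0. -1.] toolz [ 0.995 -0.096  0.   ] J [ 0.62  0.36 -0.42  1.69  0.16  1.12 -1.51]
```

Emit:
arm_command:
  deltas: [0,0,0.001,0,0,0,0,0,0.002,0,0,0]

```text
time: 19.82
ee_pos: [0.5496, -0.2016, 0.1115]
eef_rot: [0.475, -0.523, 0.523, -0.475]
ft_force: [-3.9, -0.4, 2.5]
width: 0.0004
```

Emit:
arm_command:
  deltas: [0,0,0.001,0,0,0,0,0,0.002,0,0,0]

```text
time: 20.08
ee_pos: [0.5517, -0.2018, 0.1116]
eef_rot: [0.475, -0.523, 0.523, -0.475]
ft_force: [-2.9, -0.2, 2.0]
width: 0.0004
```

Emit:
arm_command:
  deltas: [0,0,0.001,0,0,0,0,0,0.002,0,0,0]

```text
time: 20.32
ee_pos: [0.5536, -0.202, 0.1115]
eef_rot: [0.475, -0.523, 0.523, -0.475]
ft_force: [-3.7, -0.9, 1.4]
width: 0.0005
```

Emit:
arm_command:
  deltas: [0,-0.01,-0.01,0,0,0,-0.02,-0.06,-0.018,0,0,0,-0.08,-0.06,-0.018,0,0,0,-0.14,-0.06,-0.018,0,0,0,-0.2,-0.06,-0.018,0,0,0,-0.25,-0.05,-0.018,0,0,0,-0.25,0,-0.018,0,0,0,-0.25,0,-0.014,0,0,0]

```text
time: 21.32
ee_pos: [0.5613, 0.0481, 0.1094]
eef_rot: [-0.477, 0.524, -0.522, 0.474]
ft_force: [0.3, -0.6, 0.7]
width: 0.0005
```

Emit:
arm_command:
  deltas: [0,0,0.003,0,0,0,0,0,0.005,0,0,0,0,0,0.007,0,0,0,0,0,0.009,0,0,0,0,0,0.01,0,0,0,0,0,0.011,0,0,0]

```text
time: 22.08
ee_pos: [0.5743, 0.0472, 0.1115]
eef_rot: [-0.476, 0.524, -0.523, 0.475]
ft_force: [-4.0, 0.1, 1.7]
width: 0.0004
```

Emit:
arm_command:
  deltas: [0,0,0.001,0,0,0,0,0,0.002,0,0,0]

```text
time: 22.32
ee_pos: [0.5765, 0.0471, 0.1115]
eef_rot: [-0.475, 0.523, -0.523, 0.475]
ft_force: [-3.4, 0.9, 1.8]
width: 0.0003
```

Emit:
arm_command:
  deltas: [0,0,0.001,0,0,0,0,0,0.002,0,0,0]

```text
time: 22.58
ee_pos: [0.5786, 0.0469, 0.1115]
eef_rot: [-0.475, 0.523, -0.523, 0.475]
ft_force: [-3.2, 0.6, 2.2]
width: 0.0002
```

```bash
python3 - <<'E'
from h import *
s,q=st()
E
```

```text
t 22.57 case [ 69.4 125.4 111.5] w [0.5786 0.0469 0.1115] F [-3.21  0.32  2.24] wid 0.0002
toolx [-0.096 -0.995 -0.   ] tooly [-0.  0. -1.] toolz [ 0.995 -0.096 -0.   ] J [ 0.3   0.38 -0.55  1.69  0.22  1.13 -1.98]
```

Emit:
arm_command:
  deltas: [0,0,0.001,0,0,0,0,0,0.0015,0,0,0]

```text
time: 22.82
ee_pos: [0.5801, 0.0467, 0.1115]
eef_rot: [0.475, -0.523, 0.523, -0.475]
ft_force: [-3.6, 0.8, 1.2]
width: 0.0005
```

Emit:
arm_command:
  deltas: [0,0,0.001,0,0,0,0,0,0.0015,0,0,0]

```text
time: 23.08
ee_pos: [0.5816, 0.0465, 0.1115]
eef_rot: [0.475, -0.523, 0.523, -0.475]
ft_force: [-3.9, 0.7, 2.3]
width: 0.0004
```

Emit:
arm_command:
  deltas: [0,0,0.001,0,0,0,0,0,0.0015,0,0,0]

```text
time: 23.32
ee_pos: [0.583, 0.0463, 0.1115]
eef_rot: [0.475, -0.523, 0.523, -0.475]
ft_force: [-3.0, 0.3, 2.3]
width: 0.0007
```

Emit:
arm_command:
  deltas: [0,-0.01,-0.01,0,0,0,0.02,-0.06,-0.016,0,0,0,0.08,-0.06,-0.016,0,0,0,0.14,-0.06,-0.016,0,0,0,0.2,-0.06,-0.016,0,0,0,0.25,-0.05,-0.016,0,0,0,0.25,0,-0.016,0,0,0,0.25,0,-0.012,0,0,0]

```text
time: 24.32
ee_pos: [0.5447, -0.201, 0.1093]
eef_rot: [-0.476, 0.525, -0.522, 0.474]
ft_force: [-0.1, 1.0, 0.9]
width: 0.0008
```

Emit:
arm_command:
  deltas: [0,0,0.002,0,0,0,0,0,0.004,0,0,0,0,0,0.006,0,0,0,0,0,0.0075,0,0,0,0,0,0.0085,0,0,0]

```text
time: 24.95
ee_pos: [0.5553, -0.2022, 0.1117]
eef_rot: [-0.476, 0.524, -0.523, 0.475]
ft_force: [-3.6, -0.6, 2.4]
width: 0.0003
```

```bash
python3 - <<'E'
from h import *
s,q=st()
E
```

```text
t 24.95 case [  70.3 -124.8  111.7] w [ 0.5553 -0.2022  0.1117] F [-3.56 -0.94  2.44] wid 0.0003
toolx [-0.096 -0.995  0.   ] tooly [-0.001 -0.    -1.   ] toolz [ 0.995 -0.096 -0.001] J [ 0.62  0.38 -0.42  1.67  0.17  1.13 -1.52]
```

Emit:
arm_command:
  deltas: [0,0,0.001,0,0,0,0,0,0.0015,0,0,0]

```text
time: 25.2
ee_pos: [0.5568, -0.2024, 0.1115]
eef_rot: [-0.476, 0.524, -0.523, 0.475]
ft_force: [-4.7, 0.3, 2.6]
width: 0.0002
```

Emit:
arm_command:
  deltas: [0,0,0.001,0,0,0,0,0,0.0015,0,0,0]

```text
time: 25.45
ee_pos: [0.5585, -0.2026, 0.1115]
eef_rot: [0.475, -0.523, 0.523, -0.475]
ft_force: [-4.0, 0.8, 2.2]
width: 0.0003
```

Emit:
arm_command:
  deltas: [0,0,0.001,0,0,0,0,0,0.0015,0,0,0]

```text
time: 25.7
ee_pos: [0.5601, -0.2027, 0.1115]
eef_rot: [0.475, -0.523, 0.523, -0.475]
ft_force: [-3.0, 0.5, 0.8]
width: 0.0001
```

Emit:
arm_command:
  deltas: [0,0,0.001,0,0,0,0,0,0.0015,0,0,0]

```text
time: 25.95
ee_pos: [0.5609, -0.2027, 0.1115]
eef_rot: [-0.476, 0.524, -0.523, 0.475]
ft_force: [-8.3, 0.3, 5.5]
width: 0.0007
```

Emit:
arm_command:
  deltas: [0,0,0.001,0,0,0,0,0,0.0015,0,0,0]

```text
time: 26.2
ee_pos: [0.561, -0.2028, 0.1114]
eef_rot: [-0.476, 0.525, -0.522, 0.474]
ft_force: [-15.9, 2.6, 10.8]
width: 0.0006
```

```bash
python3 - <<'E'
from h import *
s,q=st()
p=r.camera('wrist'); save(p,'w9')
E
```

```text
t 26.20 case [  76.  -124.8  111.4] w [ 0.561  -0.2028  0.1114] F [-16.09   1.03  10.83] wid 0.0006
toolx [-0.096 -0.995  0.   ] tooly [-0.005  0.    -1.   ] toolz [ 0.995 -0.096 -0.005] J [ 0.61  0.39 -0.42  1.65  0.17  1.14 -1.52]
```

View pics/w9.png

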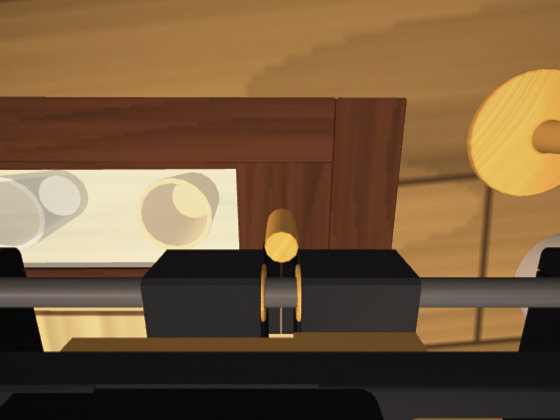

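Emit:
arm_command:
  deltas: [0,0,-0.006,0,0,0,-0.01,-0.04,-0.014,0,0,0,-0.07,-0.06,-0.014,0,0,0,-0.13,-0.06,-0.014,0,0,0,-0.19,-0.06,-0.014,0,0,0,-0.25,-0.05,-0.014,0,0,0,-0.25,0,-0.014,0,0,0,-0.25,0,-0.01,0,0,0]

```text
time: 27.25
ee_pos: [0.575, 0.0471, 0.1087]
eef_rot: [-0.477, 0.524, -0.522, 0.474]
ft_force: [-0.1, -0.4, -0.1]
width: 0.0004
```

Emit:
arm_command:
  deltas: [0,0,0.002,0,0,0,0,0,0.003,0,0,0,0,0,0.004,0,0,0,0,0,0.005,0,0,0,0,0,0.006,0,0,0]

```text
time: 27.88
ee_pos: [0.5831, 0.0463, 0.1118]
eef_rot: [0.475, -0.523, 0.524, -0.475]
ft_force: [-0.5, 0.9, -0.2]
width: 0.0003
```

```bash
python3 - <<'E'
from h import *
s,q=st()
E
```

```text
t 27.88 case [ 74.  125.2 111.8] w [0.5831 0.0463 0.1118] F [-0.55  0.82 -0.16] wid 0.0003
toolx [-0.096 -0.995  0.   ] tooly [ 0. -0. -1.] toolz [ 0.995 -0.096  0.   ] J [ 0.29  0.39 -0.55  1.68  0.22  1.14 -1.98]
```

Emit:
arm_command:
  deltas: [0,0,0.0005,0,0,0,0,0,0.001,0,0,0]

```text
time: 28.12
ee_pos: [0.5838, 0.0463, 0.1115]
eef_rot: [-0.476, 0.523, -0.523, 0.475]
ft_force: [-3.0, 0.8, 1.3]
width: 0.0006
```

Emit:
arm_command:
  deltas: [0,0,0.0005,0,0,0,0,0,0.001,0,0,0]

```text
time: 28.38
ee_pos: [0.5847, 0.0463, 0.1115]
eef_rot: [-0.476, 0.524, -0.523, 0.475]
ft_force: [-2.9, -0.6, 2.6]
width: 0.0006
```

Emit:
arm_command:
  deltas: [0,0,0.0005,0,0,0,0,0,0.0008,0,0,0]

```text
time: 28.62
ee_pos: [0.5853, 0.0463, 0.1114]
eef_rot: [-0.476, 0.524, -0.523, 0.475]
ft_force: [-6.1, -0.1, 4.0]
width: 0.0004
```

Emit:
arm_command:
  deltas: [0,0,0.0004,0,0,0,0,0,0.0006,0,0,0]

```text
time: 28.88
ee_pos: [0.5854, 0.0462, 0.1114]
eef_rot: [-0.476, 0.524, -0.523, 0.475]
ft_force: [-8.4, 1.3, 6.5]
width: 0.0004
```

```bash
python3 - <<'E'
from h import *
s,q=st()
E
```

```text
t 28.88 case [ 76.3 125.4 111.4] w [0.5854 0.0462 0.1114] F [-8.46  0.53  6.46] wid 0.0004
toolx [-0.096 -0.995  0.   ] tooly [-0.002 -0.    -1.   ] toolz [ 0.995 -0.096 -0.002] J [ 0.29  0.39 -0.55  1.67  0.22  1.14 -1.98]
```

Emit:
arm_command:
  deltas: [0,0,0.0004,0,0,0,0,0,0.0007,0,0,0,0,0,0.0007,0,0,0]

```text
time: 29.25
ee_pos: [0.5855, 0.0463, 0.1114]
eef_rot: [-0.477, 0.524, -0.523, 0.475]
ft_force: [-11.9, 0.6, 8.2]
width: 0.0008
```

```bash
python3 - <<'E'
from h import *
s,q=st()
p=r.camera('wrist'); save(p,'w10')
E
```

```text
t 29.25 case [ 76.3 125.4 111.4] w [0.5855 0.0463 0.1114] F [-11.89  -0.51   8.16] wid 0.0008
toolx [-0.095 -0.995  0.001] tooly [-0.003 -0.    -1.   ] toolz [ 0.995 -0.095 -0.003] J [ 0.29  0.39 -0.55  1.67  0.22  1.14 -1.98]
```

View pics/w10.png

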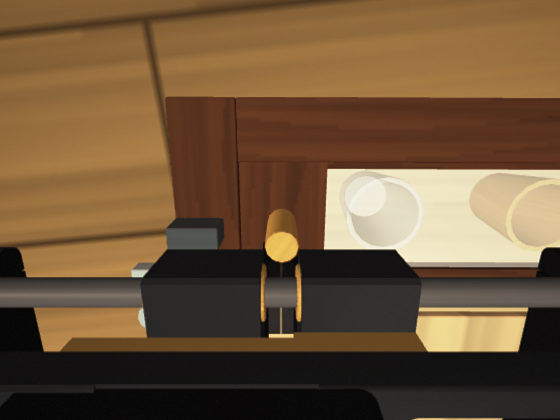

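Emit:
arm_command:
  deltas: [0,0,-0.006,0,0,0,0.01,-0.04,-0.012,0,0,0,0.07,-0.06,-0.012,0,0,0,0.13,-0.06,-0.012,0,0,0,0.19,-0.06,-0.012,0,0,0,0.25,-0.05,-0.012,0,0,0,0.25,0,-0.012,0,0,0,0.25,0,-0.007,0,0,0]

```text
time: 30.3
ee_pos: [0.5539, -0.2022, 0.1085]
eef_rot: [-0.476, 0.525, -0.522, 0.474]
ft_force: [-0.6, 1.0, -0.1]
width: 0.0004
```

Emit:
arm_command:
  deltas: [0,0,0.001,0,0,0,0,0,0.003,0,0,0,0,0,0.004,0,0,0,0,0,0.004,0,0,0]

```text
time: 30.8
ee_pos: [0.5606, -0.2025, 0.1122]
eef_rot: [0.475, -0.523, 0.524, -0.476]
ft_force: [0.3, 0.0, 0.4]
width: 0.0005
```

```bash
python3 - <<'E'
from h import *
s,q=st()
E
```

```text
t 30.80 case [  75.5 -124.6  112.2] w [ 0.5606 -0.2025  0.1122] F [0.27 0.03 0.45] wid 0.0005
toolx [-0.096 -0.995  0.   ] tooly [ 0.001 -0.    -1.   ] toolz [ 0.995 -0.096  0.001] J [ 0.62  0.39 -0.43  1.66  0.17  1.14 -1.52]
```

Emit:
arm_command:
  deltas: [0,0,0.0005,0,0,0,0,0,0.001,0,0,0]

```text
time: 31.05
ee_pos: [0.5607, -0.2027, 0.1116]
eef_rot: [-0.476, 0.524, -0.523, 0.475]
ft_force: [-6.1, 1.4, 3.0]
width: 0.0004
```

Emit:
arm_command:
  deltas: [0,0,0.0005,0,0,0,0,0,0.0008,0,0,0,0,0,0.0008,0,0,0]

```text
time: 31.42
ee_pos: [0.5607, -0.2027, 0.1115]
eef_rot: [-0.476, 0.524, -0.523, 0.475]
ft_force: [-8.4, 1.5, 6.0]
width: 0.0006
```

```bash
python3 - <<'E'
from h import *
s,q=st()
E
```

```text
t 31.43 case [  75.7 -124.8  111.5] w [ 0.5607 -0.2027  0.1115] F [-8.53  0.71  5.97] wid 0.0006
toolx [-0.096 -0.995 -0.   ] tooly [-0.003  0.    -1.   ] toolz [ 0.995 -0.096 -0.003] J [ 0.62  0.39 -0.43  1.65  0.18  1.14 -1.52]
```

Emit:
arm_command:
  deltas: [0,-0.005,-0.008,0,0,0,-0.01,-0.06,-0.01,0,0,0,-0.07,-0.085,-0.01,0,0,0,-0.13,-0.085,-0.01,0,0,0,-0.19,-0.085,-0.01,0,0,0,-0.25,-0.085,-0.01,0,0,0,-0.31,-0.085,-0.01,0,0,0,-0.345,-0.085,-0.01,0,0,0]

```text
time: 32.42
ee_pos: [0.5847, 0.1455, 0.1971]
eef_rot: [-0.476, 0.523, -0.523, 0.477]
ft_force: [0.5, -0.2, -0.8]
width: 0.0006
```

```bash
python3 - <<'E'
from h import *
s,q=st()
p=r.camera('wrist'); save(p,'w11')
p=wristp(p,s)
for b in r.boxes_of(p,'bolt_peg')[:2]: print(b['conf'],b['centre'])
print(rel(s,q,cw(.068,.218,.131)))
E
```

```text
t 32.42 case [ 66.  224.1 197.1] w [0.5847 0.1455 0.1971] F [ 0.51 -0.1  -0.77] wid 0.0006
toolx [-0.092 -0.996 -0.002] tooly [ 0.001  0.002 -1.   ] toolz [ 0.996 -0.092  0.001] J [ 0.17  0.36 -0.62  1.53  0.21  1.31 -2.13]
0.94 [217.4, 343.5]
[0.00622908 0.06609723 0.00193566]
```

View pics/w11.png

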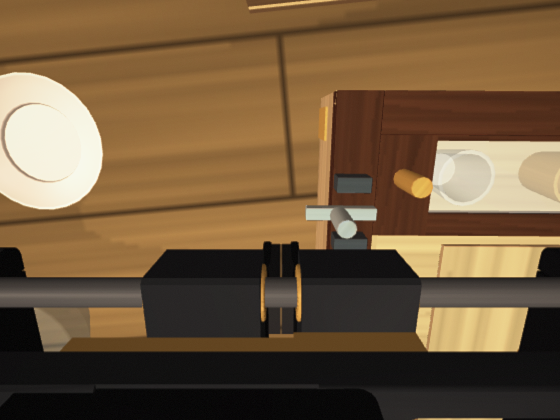

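```bash
python3 - <<'E'
from h import *
s,q=st()
p=wristp(r.camera('wrist'),s)
f=lambda rc,z:(wc(atz(p,rc,z))*1000).round(1)
print('peg',f((228,345),.153),'knobL',f((188,422),.135),'keeper far top near-corner',f((191,353),.122), 'rim',f((150,333),.104),'bolt axis',f((214,370),.117))
print(rel(s,q,cw(.067,.218,.131)))
E
```

```text
t 32.52 case [ 65.4 225.8 197. ] w [0.5842 0.1472 0.197 ] F [-0.9   0.1   0.23] wid 0.0001
toolx [-0.089 -0.996 -0.003] tooly [ 0.001  0.003 -1.   ] toolz [ 0.996 -0.089  0.001] J [ 0.17  0.36 -0.62  1.53  0.21  1.31 -2.13]
peg [ 68.6 182.1 153. ] knobL [ 92.6 126.1 135. ] keeper far top near-corner [ 87.2 171.5 122. ] rim [115.6 185.2 104. ] bolt axis [ 68.  155.9 117. ]
[0.00802651 0.0659787  0.00152754]
```

Emit:
arm_command:
  deltas: [0,0.03,0.001,0,0,0,0,0.066,0.001,0,0,0,0,0.066,0.001,0,0,0,0.004,0.066,0.001,0,0,0]

```text
time: 33.08
ee_pos: [0.5864, 0.1372, 0.1321]
eef_rot: [0.475, -0.523, 0.524, -0.476]
ft_force: [0.5, 0.7, 1.4]
width: 0.0005
```

```bash
python3 - <<'E'
from h import *
s,q=st()
p=r.camera('wrist'); save(p,'w12')
E
```

```text
t 33.08 case [ 68.4 216.  132.1] w [0.5864 0.1372 0.1321] F [0.39 0.7  1.37] wid 0.0005
toolx [-0.096 -0.995 -0.001] tooly [ 0.002  0.    -1.   ] toolz [ 0.995 -0.096  0.002] J [ 0.17  0.41 -0.6   1.61  0.25  1.19 -2.15]
```

View pics/w12.png

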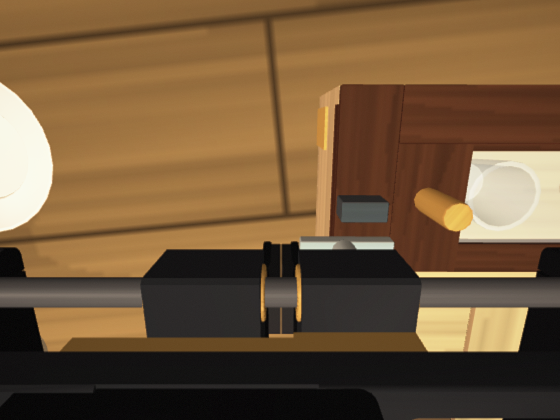

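Emit:
arm_command:
  deltas: [0.004,0,0,0,0,0,0.008,0,0,0,0,0,0.011,0,0,0,0,0,0.014,0,0,0,0,0,0.017,0,0,0,0,0,0.02,0,0,0,0,0,0.023,0,0,0,0,0,0.026,0,0,0,0,0]

```text
time: 34.12
ee_pos: [0.5831, 0.1118, 0.1305]
eef_rot: [-0.475, 0.523, -0.523, 0.476]
ft_force: [0.3, 1.1, -0.1]
width: 0.0002
```

```bash
python3 - <<'E'
from h import *
s,q=st()
p=r.camera('wrist'); save(p,'w13')
E
```

```text
t 34.12 case [ 67.6 190.4 130.5] w [0.5831 0.1118 0.1305] F [ 0.16  1.08 -0.08] wid 0.0002
toolx [-0.095 -0.995 -0.   ] tooly [ 0.  0. -1.] toolz [ 0.995 -0.095  0.   ] J [ 0.21  0.39 -0.6   1.64  0.23  1.18 -2.1 ]
```

View pics/w13.png

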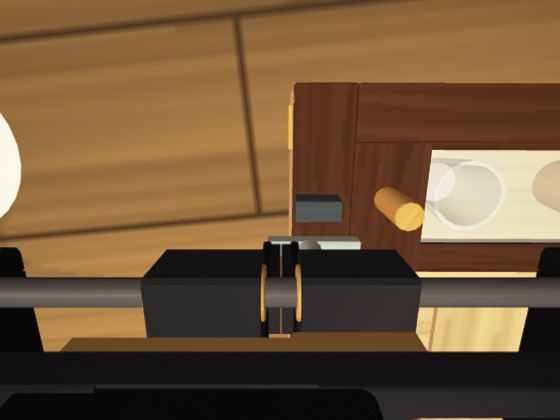

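Emit:
arm_command:
  deltas: [0.003,0,0,0,0,0,0.006,0,0,0,0,0,0.009,0,0,0,0,0,0.012,0,0,0,0,0,0.015,0,0,0,0,0,0.018,0,0,0,0,0,0.02,0,0,0,0,0]

```text
time: 35.05
ee_pos: [0.5812, 0.0915, 0.1305]
eef_rot: [0.475, -0.523, 0.523, -0.475]
ft_force: [-0.2, 2.5, -0.1]
width: 0.0002
```

```bash
python3 - <<'E'
from h import *
s,q=st()
p=r.camera('wrist'); save(p,'w14')
E
```

```text
t 35.05 case [ 67.7 170.  130.5] w [0.5812 0.0915 0.1305] F [-0.49  2.49 -0.14] wid 0.0002
toolx [-0.096 -0.995  0.   ] tooly [ 0. -0. -1.] toolz [ 0.995 -0.096  0.   ] J [ 0.25  0.38 -0.59  1.65  0.23  1.18 -2.07]
```

View pics/w14.png

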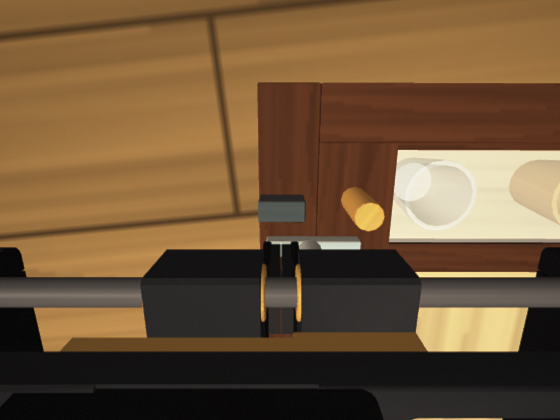

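Emit:
arm_command:
  deltas: [0.002,0,0,0,0,0,0.005,0,0,0,0,0,0.008,0,0,0,0,0,0.011,0,0,0,0,0,0.012,0,0,0,0,0]

```text
time: 35.72
ee_pos: [0.5801, 0.0806, 0.1306]
eef_rot: [-0.475, 0.524, -0.523, 0.476]
ft_force: [0.8, 6.7, -1.9]
width: 0.0002
```

Emit:
arm_command:
  deltas: [0.001,0,0,0,0,0,0.002,0,0,0,0,0]

```text
time: 35.98
ee_pos: [0.58, 0.0805, 0.1307]
eef_rot: [-0.475, 0.524, -0.522, 0.477]
ft_force: [1.9, 12.5, -3.5]
width: 0.0005
```

```bash
python3 - <<'E'
from h import *
s,q=st()
E
```

```text
t 35.98 case [ 67.6 159.  130.7] w [0.58   0.0805 0.1307] F [ 0.68 12.65 -3.46] wid 0.0005
toolx [-0.094 -0.996 -0.004] tooly [ 0.001  0.003 -1.   ] toolz [ 0.996 -0.094  0.001] J [ 0.27  0.37 -0.59  1.66  0.22  1.17 -2.04]
```

Emit:
arm_command:
  deltas: [-0.015,0,0,0,0,0,-0.03,-0.01,0,0,0,0,-0.04,-0.06,0,0,0,0,-0.04,-0.1,-0.02,0,0,0,-0.04,-0.14,-0.05,0,0,0,-0.04,-0.14,-0.05,0,0,0]

```text
time: 36.72
ee_pos: [0.5341, 0.1244, 0.2751]
eef_rot: [0.474, -0.521, 0.525, -0.478]
ft_force: [0.6, -0.2, -0.1]
width: 0.0002
```

```bash
python3 - <<'E'
from h import *
s,q=st()
p=r.camera('wrist'); save(p,'w15')
p=wristp(p,s)
for b in r.boxes_of(p,'bolt_peg')[:2]: print(b['conf'],b['centre'])
E
```

```text
t 36.73 case [ 17.6 198.2 275.1] w [0.5341 0.1244 0.2751] F [ 0.58 -0.15 -0.15] wid 0.0002
toolx [-0.094 -0.996 -0.001] tooly [ 0.007 -0.    -1.   ] toolz [ 0.996 -0.094  0.007] J [ 0.25  0.19 -0.64  1.56  0.12  1.42 -2.06]
0.74 [144.9, 342.5]
```

View pics/w15.png

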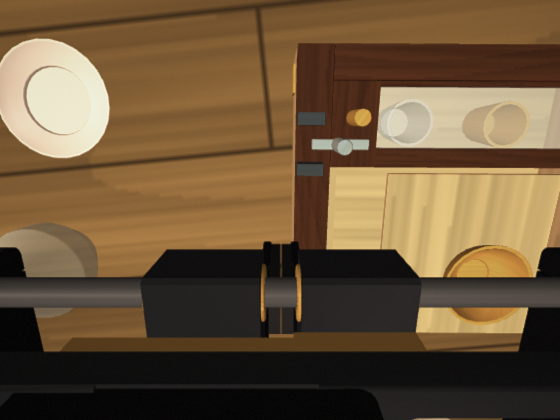

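```bash
python3 - <<'E'
from h import *
s,q=st()
p=r.camera('wrist'); save(p,'w16')
a=p['image'][90:190,280:420]; cv2.imwrite('pics/w16z.png',cv2.cvtColor(cv2.resize(a,(784,560),interpolation=cv2.INTER_CUBIC),cv2.COLOR_RGB2BGR))
p=wristp(p,s)
f=lambda rc,z:(wc(atz(p,rc,z))*1000).round(1)
print('peg',f((147,345),.153),'tip',f((144,369),.117),'knobL',f((117,364),.135))
E
```

```text
t 36.83 case [ 17.9 196.4 271.2] w [0.5342 0.1226 0.2712] F [ 0.05 -0.08 -1.13] wid 0.0005
toolx [-0.096 -0.995  0.001] tooly [ 0.001 -0.001 -1.   ] toolz [ 0.995 -0.096  0.002] J [ 0.25  0.19 -0.64  1.57  0.12  1.42 -2.06]
peg [ 68.1 140.9 153. ] tip [ 68.  111.1 117. ] knobL [ 92.7 122.1 135. ]
```

View pics/w16z.png

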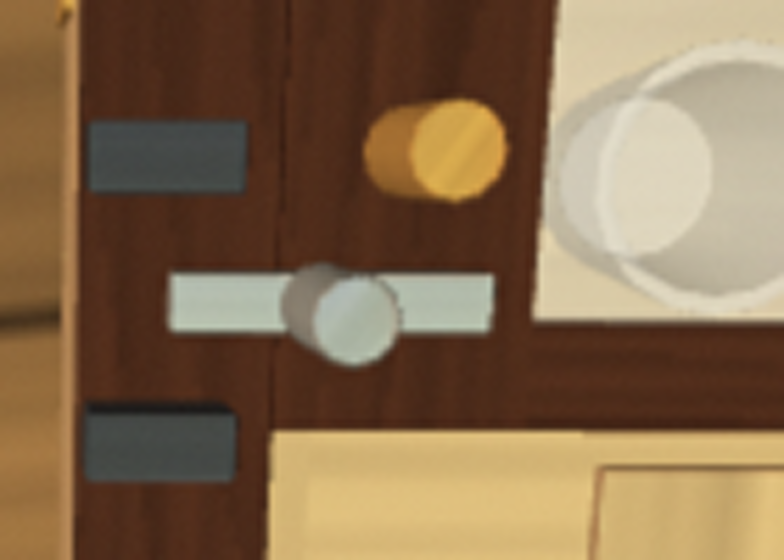

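Emit:
arm_command:
  deltas: [-0.03,-0.03,-0.03,0,0,0,-0.08,-0.05,-0.06,0,0,0,-0.13,-0.05,-0.08,0,0,0,-0.16,-0.05,-0.08,0,0,0,-0.16,-0.05,-0.08,0,0,0,-0.16,-0.05,-0.08,0,0,0]

```text
time: 37.62
ee_pos: [0.4701, 0.2882, 0.3195]
eef_rot: [-0.476, 0.524, -0.524, 0.474]
ft_force: [0.4, -0.2, 0.5]
width: 0.0005
```

```bash
python3 - <<'E'
from h import *
s,q=st()
pt=r.camera('top'); ps=r.camera('scene')
a=pt['image'][140:290,200:400]; cv2.imwrite('pics/tf.png',cv2.cvtColor(cv2.resize(a,(800,600),interpolation=cv2.INTER_CUBIC),cv2.COLOR_RGB2BGR))
a=ps['image'][140:290,150:350]; cv2.imwrite('pics/sf.png',cv2.cvtColor(cv2.resize(a,(800,600),interpolation=cv2.INTER_CUBIC),cv2.COLOR_RGB2BGR))
save(ps,'sfull')
E
```

```text
t 37.62 case [-61.8 355.1 319.5] w [0.4701 0.2882 0.3195] F [ 0.39 -0.16  0.46] wid 0.0005
toolx [-0.097 -0.995  0.001] tooly [-0.002 -0.001 -1.   ] toolz [ 0.995 -0.097 -0.002] J [ 0.02  0.21 -0.77  1.46  0.15  1.53 -2.41]
```

View pics/tf.png

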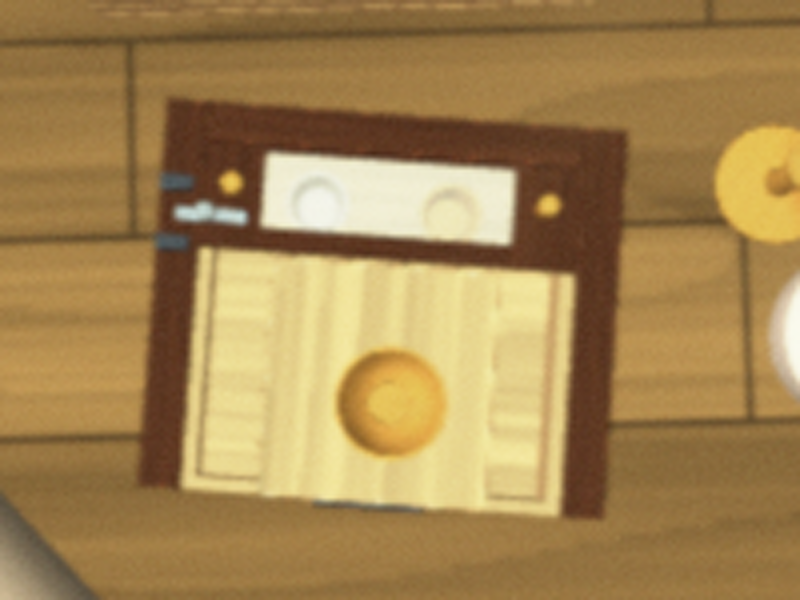

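View pics/sf.png

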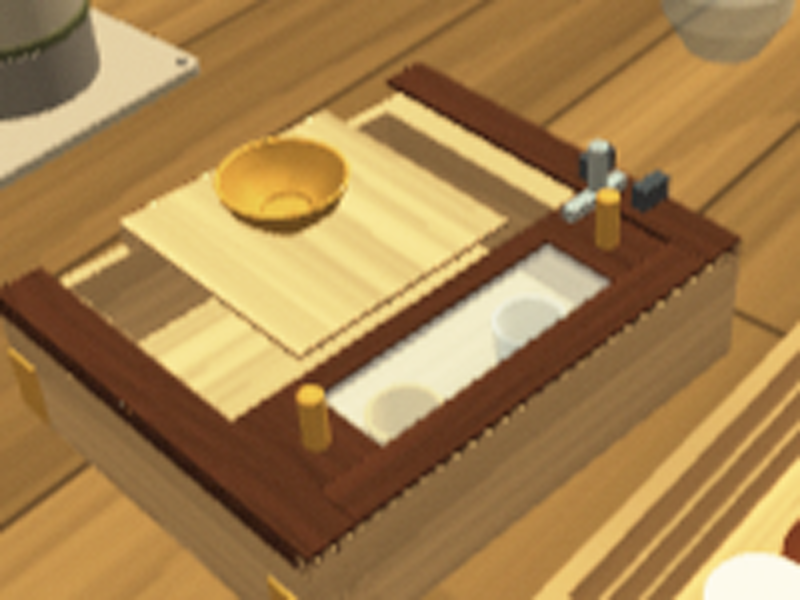

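Knob tops in the top crop are at (231,181) on the left and (548,204) on the right. That line runs parallel to the case edge, the bolt tongue lies behind the left knob, and the cups and bowl are where they started.

```bash
python3 - <<'E'
from h import *
print(r.close_job())
E
```

```text
the job is handed in; nothing more can be done
None
```

The cover is home against both stops, the bolt is fully in behind the left knob, and I handed the job in with about 38 s on the robot's clock.

- **Cover:** I pushed the two knobs in turn with the shut fingers, keeping either end no more than about 10 mm ahead. Moving it took about 2 to 5 N and it never jammed.
- **Stops:** The tool stopped at x 76.3 mm on the left and 75.7 mm on the right, which puts the knobs at about 94 mm in the case frame. I pressed the left end to about 12 N along the track and the right to about 16 N, roughly 19 N in all and under the 25 N limit. A second press on the right found it already firm.
- **Bolt:** It slid in at about 2.5 N and came up hard against its end. The wrist picture puts its travel at about 37 to 41 mm, against 37 mm for fully in, with the tongue tip past the left knob.
- **Last look:** In the top and scene pictures both knobs had moved forward by the same amount. The cups and bowl looked unmoved, and the arm was clear of everything.

Two measurements disagreed slightly. The cameras differed by a few millimetres on the case's sideways position, so I shifted my estimate by 4 mm, and later wrist pictures mostly agreed. The 0.6 mm difference between the stops is within the error of my estimate of the case's angle.

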